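# Draw the lock plug and open the pressure cooker

### The job

Open the pressure cooker: pull the lock plug by its finger loop out of its sprung socket on the cooker's handle, until the lid springs ajar and the plug lies free on the handle, and lay it flat inside the spoon rest. Only then push the lid up until it stands nearly upright. Do not drop the plug on the counter, and leave the bowl, bottle, jar and ladle where they stand.

Things in the scene. Friction and masses are not known exactly. Their poses are not given: they have to be found in the camera images.
- cooker: Steel pressure cooker fixed to the counter: pot 180 mm across, 100 mm high, lid on top. Origin at the centre of its underside, z up. Flat black handle along its -x, x = -90 to -255 mm, y -32 to 32, flat top at z = 98 mm. A dark socket block stands on the handle at x = -122 to -150 mm, 44 mm wide, top z = 127. The lid's hinge is on the far side (+x)
- handle_end (a point): Middle of the handle's outer end, on its top: cooker x = -255, y = 0, z = 98 mm
- socket_mouth (a point): Middle of the socket's mouth: cooker x = -150, y = 0, z = 112 mm; axes as the cooker's, -x is the way out. Channel 16 mm wide, 10 high. A brass sprung detent pin on the block (top z about 138 mm) drops into a notch in the plug's tongue. Two cheeks (y 16 to 22 mm each side, top z = 124) run out to cooker x = -178 and shroud the plug's block while home, so only the loop can be reached
- lock_plug: Loose plain metal lock plug, 123 mm long, about 120 g, level on the handle. Origin: centre of the underside of its block; +x along its tongue to the pot; starts at cooker x = -165, y = 0, z = 98 mm, axes as the cooker's. Block x -14 to 14, y -13 to 13, z 0 to 26 mm: grip it across y once clear of the cheeks. Centre of mass near x = -8 mm. It slips off the handle's end after about 75 mm of pull
- plug_tip (a point): End of the plug's tongue: plug frame x = 59, y = 0, z = 14 mm. Tongue x 14 to 59 mm, 14 mm wide, z 10 to 18; while home its tip lies over the lid's tab and holds the lid shut. A straight pull along the plug's -x takes about 8 to 10 N to pass the detent, then less; the tip is out of the socket after 44 mm
- plug_loop (a point): Middle of the window of the plug's flat finger loop: plug frame x = -38, y = 0, z = 9 mm. Window x -20 to -56, y -22 to 22 mm, open from above down to the handle; the loop's outer edges are x -64, y -29 to 29, z 2 to 16 mm, its outer bar 8 mm thick
- plug_mid (a point): Middle of the plug's length: plug frame x = -2.5, y = 0, z = 12 mm
- lid (a joint): Angle of the hinged lid: 0 shut, 1.45 rad at its stop. The lid is sprung: held by the plug it reads about 0; with the plug drawn it rises by itself to about 0.4 to 0.55 rad and stays. It is nearly balanced on a stiff hinge: it stays wherever it is left from there up, and needs about 1 to 3 N at its tab to be pushed further
- lid_hinge_axis (a point): Middle of the lid's hinge axis: cooker x = 100, y = 0, z = 100 mm; the axis is level, along the cooker's y
- lid_tab (a point): Middle of the outer edge of the lid's tab, on the handle side, 218 mm from the hinge axis and 3.5 mm above the lid's underside; tab 40 mm wide, 7 thick. The lid is a steel disc 184 mm across, 7 mm thick at the rim. The tab travels on a circle about the hinge axis as the lid opens; it can be pushed by that edge
- spoon_rest: Grey plastic spoon rest fixed to the counter: shallow tray 180 mm (its x) by 110 mm (its y), inside 170 by 100 mm, floor 4 mm thick, rim 5 mm thick and 12 mm high with a 36 mm gap in the +x end. Origin at the centre of its underside
- glass_bowl: Glass bowl, 140 mm across, 65 mm high, loose; origin at the centre of its underside. To be left alone. It and the spoon rest may change places
- oil_bottle: Amber glass oil bottle, 56 mm across, 190 mm high, loose, standing on one side of the handle; origin at the centre of its underside. To be left alone
- salt_jar: Terracotta jar with a white cap, 60 mm across, 110 mm high, loose, standing on the other side of the handle; origin at the centre of its underside. To be left alone
- ladle: Steel ladle lying on the counter, cup 84 mm across and 32 mm high at its origin, handle 270 mm long towards its -x. To be left alone

How it is judged:
By the outcome, as a careful person would: the job done as asked, in the order asked, and still so for the second after the job is handed in, with the robot touching nothing.
It also fails if it takes over 67 s, if anything falls off the work surface, if the arm or the gripper's body presses on something with over 40 N, if the wrist force passes 120 N, or if a joint passes its speed limit or range.

### The arm

A 6-joint arm with a two-finger parallel gripper is mounted at the origin on the work surface. World frame = base frame: x ahead of the robot, y to its left, z up, the work surface at z = 0. Lengths are in m, angles in rad, forces in N, time in s.
With the tool pointing down it reaches from about 0.35 to 0.775 m from the base axis. Payload 7.3 kg.
Tool frame: the origin (TCP) lies midway between the tips of the shut fingers; the grasp point (between the pads) lies 19 mm behind it; z points along the fingers, y is the line along which they close (so a half turn about z gives the same grasp; the last joint's range is limited). The gripper opens to 92 mm and grips with 3 to 60 N. Pads are 19 mm wide; open, the fingers measure 130 mm over their backs; the gripper's body (75 mm by 190 mm) begins 47 mm behind the grasp point.
Start: joints at [-1.483, 0.342, 1.524, -0, 1.275, -0.146], TCP at [0.122, -0.511, 0.227] pointing down, gripper open.
Joint ranges: [-2.53, 2.53], [-0.77, 2.02], [0.04, 2.7], [-1, 4.14], [0.28, 2.66], [-3.11, 3.11]. Speed limits (rad/s): [2.57, 2.57, 3.14, 3.14, 3.14, 3.14].

### API

Orientations are given as [roll, pitch, yaw] about the fixed x, y, z axes, in that order (R = Rz(yaw) Ry(pitch) Rx(roll)).
In Python, from cell import robot, read_camera, camera_params, nets gives the robot as it stands. The module is installed in compiled form; this text tells all that it offers.
- The arm moves only by the tool step_arm, never from a script. Its argument "steps" is a list of rows, each an object of numbers: "x", "y", "z": the shift along the tool's x, y, z as a fraction of full scale; "rx", "ry", "rz": the turn, a rotation vector about the tool's x, y, z as a fraction of full scale; "claw": the opening, from -1 (shut) to 1 (fully open). In form: [{"x": .., "y": .., "z": .., "rx": .., "ry": .., "rz": .., "claw": ..}, ...]. A call has 1 to 12 rows; each row is the pose to reach, as a shift and turn from the pose commanded when the call began, along the tool's axes at that moment; what a row does not reach only later rows make up. Full scale, the value 1, is 750 mm for a shift and pi/4 rad for a turn. A row lasts 1/12 s, in which the tool goes at most 41.7 mm and 7.16 degrees, less where a joint would pass 70% of its speed; a pose out of reach is approached as far as the arm can. A call with a number of a shift or a turn outside -1 to 1 is refused whole. A call with a gripper value outside its range is refused whole. The fingers move at their own pace and stop on an object; "squeeze" is the grip in N (left out, the last holds). Time passes only in rows, so rows that repeat a pose let the fingers close. It gives the time, the measured TCP pose, the force, the opening and the grip force at its end, in the units of the state.
- robot.observe(): the state, without advancing time (a new reading comes with each control period).
- read_camera(name): name is "scene" or "top" or "wrist"; returns (picture, depth): 384x512x3 uint8, blue, green, red; 384x512 float32, m along the optical axis (not along the pixel's ray), 0 where there is no reading.
- camera_params(name): a dict with "fx", "fy", "cx", "cy" (pixels), "R" (3x3) and "t" (3): a world point X has camera coordinates R X + t; the wrist camera has in their place "hand_eye" (4x4, takes a point from camera to tool coordinates, whose origin is the TCP and whose axes are the flange's). Camera axes: x right, y down, z forward; pixel columns grow to the right and rows downward; lengths in m; the calibration is good to about 2 mm. A picture is of the moment at which its call begins: read the wrist's pose just before it. camera_params takes no time and is no camera call.
- robot.hand_in(): hands the job in; it is judged then, once.
Trained networks look in the newest picture that a camera, given by its name, has taken for a name from the list of things; names that differ only in an ending like _2 or _b are one class to them, and where a whole thing is asked for, a point or a joint stands for the part that bears it (a point fixed in the world has none). Each returns a list of dicts, best first, with "conf" (0 to 1); they miss things now and then, are a little off and sometimes report something else, mostly with a low value. They report only what shows in the picture. A call takes as long as a camera call.
- nets.masks_of(camera, query): "region" (384x512 bool, what is visible of it) and "box" ([left, top, right, bottom] in pixels, round what is visible of it).
- nets.landmark_of(camera, query): "pixel" ([row, column] in pixels: a listed point, or the origin of a listed thing).
The state is a dict: "time": time; "qpos": joint angles; "qvel": joint speeds; "joint_efforts": joint torques, N m; "tool_pos": TCP position; "tool_rot": TCP orientation; "contact_force": force on the tool from outside, world axes, zero at the start; "torque": the same for the moment, N m; "opening": finger opening in m; "grip_force": force on a finger pad.
Only numpy, scipy, OpenCV 4.12 (cv2) and the standard library are available. Lean on these libraries where they do the work, as an engineer would, in place of code of your own. Each camera call takes 0.05 s, during which the arm holds its last target. There are 200 camera calls.

## Working session

There is one attempt and no reset: what is moved stays moved. The work goes in short steps, Python scripts to look and compute and a tool call to move; the robot and the scene stay as the last step left them, time stands still between calls to the robot, and variables do not carry over. Pictures are saved under pics/ and viewed, at most 10 in all, crops included, and the job is handed in when it is done.

Besides the shell and the picture viewer there is one more tool, called after "Emit:" as name(argument=value, ...), one argument or row to a line, values as JSON. step_arm: Moves the arm, as the interface text tells. Its arguments: {"type":"object","properties":{"steps":{"type":"array","items":{"type":"object","properties":{"x":{"type":"number","minimum":-1,"maximum":1},"y":{"type":"number","minimum":-1,"maximum":1},"z":{"type":"number","minimum":-1,"maximum":1},"rx":{"type":"number","minimum":-1,"maximum":1},"ry":{"type":"number","minimum":-1,"maximum":1},"rz":{"type":"number","minimum":-1,"maximum":1},"claw":{"type":"number"}}}},"squeeze":{"type":"number"}},"required":["steps"]}

```bash
mkdir -p pics; cat > h.py <<'E'
import numpy as np, cv2
from cell import robot, read_camera, camera_params, nets
from scipy.spatial.transform import Rotation as Ro
def cam(name):
    p=camera_params(name)
    if 'R' in p: return p,np.array(p['R']),np.array(p['t'])
    s=robot.observe(); T=np.eye(4); T[:3,:3]=Ro.from_euler('xyz',s['tool_rot']).as_matrix(); T[:3,3]=s['tool_pos']
    M=np.linalg.inv(T@np.array(p['hand_eye'])); return p,M[:3,:3],M[:3,3]
def cloud(d,p,R,t):
    v,u=np.mgrid[:384,:512]; P=np.stack([(u-p['cx'])/p['fx']*d,(v-p['cy'])/p['fy']*d,d],-1)
    return (P-t)@R
def ray_z(px,z,p,R,t):
    r=R.T@np.array([(px[1]-p['cx'])/p['fx'],(px[0]-p['cy'])/p['fy'],1]); c=-R.T@t
    return c+r*(z-c[2])/r[2]
def proj(X,p,R,t):
    c=R@np.asarray(X)+t; return p['fy']*c[1]/c[2]+p['cy'],p['fx']*c[0]/c[2]+p['cx']
E
python3 - <<'E'
from h import *
s=robot.observe(); print({k:np.round(v,3).tolist() for k,v in s.items()})
for n in ['scene','top']:
    im,d=read_camera(n); p,R,t=cam(n); W=cloud(d,p,R,t); np.savez(n+'.npz',im=im,d=d,W=W); cv2.imwrite(f'pics/{n}0.png',im)
    print(n,'cam at',np.round(-R.T@t,3))
    for q,z in [('cooker',0),('handle_end',.098),('socket_mouth',.112),('lock_plug',.098),('plug_loop',.107),('plug_tip',.112),('lid_tab',.1035),('spoon_rest',0),('glass_bowl',0),('oil_bottle',0),('salt_jar',0),('ladle',0)]:
        l=nets.landmark_of(n,q)
        if l: print(q,round(l[0]['conf'],2),np.round(l[0]['pixel']),np.round(ray_z(l[0]['pixel'],z,p,R,t),4))
E
```

```text
{'time': 0.0, 'qpos': [-1.483, 0.343, 1.525, -0.0, 1.275, -0.146], 'qvel': [0.001, 0.001, 0.001, -0.0, 0.001, -0.001], 'joint_efforts': [-0.002, -43.124, -24.422, 0.072, 0.056, -0.0], 'tool_pos': [0.122, -0.51, 0.226], 'tool_rot': [-3.14, -0.0, 0.234], 'contact_force': [0.048, -0.276, -0.955], 'torque': [-0.012, -0.053, 0.039], 'grip_force': 0.0, 'opening': 0.092}
scene cam at [ 1.261 -0.681  0.895]
cooker 0.92 [220. 279.] [0.6579 0.0098 0.    ]
handle_end 0.79 [227. 201.] [ 0.5903 -0.2403  0.098 ]
socket_mouth 0.67 [211. 233.] [ 0.6153 -0.1419  0.112 ]
lock_plug 0.77 [215. 229.] [ 0.6096 -0.1522  0.098 ]
plug_loop 0.75 [217. 217.] [ 0.5988 -0.1889  0.107 ]
plug_tip 0.65 [205. 248.] [ 0.6281 -0.0949  0.112 ]
lid_tab 0.75 [207. 242.] [ 0.6119 -0.1067  0.1035]
spoon_rest 0.69 [261. 147.] [ 0.5055 -0.3802 -0.    ]
glass_bowl 0.81 [156. 305.] [0.4876 0.3413 0.    ]
oil_bottle 0.96 [264. 256.] [ 0.7335 -0.1661  0.    ]
salt_jar 0.97 [217. 218.] [ 0.5092 -0.1186  0.    ]
ladle 0.73 [186. 352.] [0.7203 0.3176 0.    ]
top cam at [ 0.498 -0.006  1.247]
cooker 0.67 [189. 239.] [0.6533 0.0072 0.    ]
handle_end 0.57 [213. 324.] [ 0.5804 -0.2212  0.098 ]
socket_mouth 0.76 [204. 292.] [ 0.602  -0.1349  0.112 ]
lock_plug 0.62 [201. 297.] [ 0.6113 -0.1496  0.098 ]
plug_loop 0.56 [208. 311.] [ 0.5919 -0.1863  0.107 ]
plug_tip 0.55 [195. 277.] [ 0.6252 -0.0934  0.112 ]
lid_tab 0.72 [196. 279.] [ 0.6241 -0.1013  0.1035]
spoon_rest 0.81 [243. 372.] [ 0.5029 -0.3792  0.    ]
glass_bowl 0.73 [244. 122.] [0.4892 0.3383 0.    ]
oil_bottle 0.92 [162. 302.] [ 0.7346 -0.1755  0.    ]
salt_jar 0.74 [241. 277.] [ 0.5047 -0.1049  0.    ]
ladle 0.91 [163. 146.] [0.7237 0.2817 0.    ]
```

View pics/top0.png

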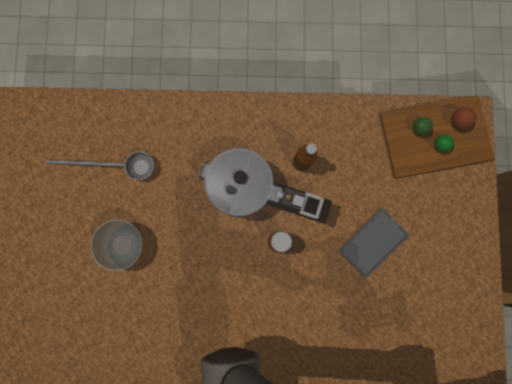

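View pics/scene0.png

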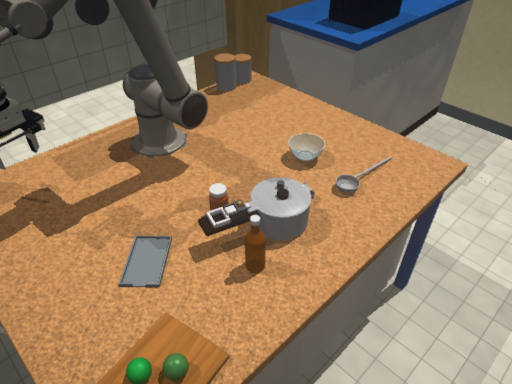

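The top view shows the cooker at about (row 185, col 239), its handle and plug loop at (206, 312), the spoon rest at (243, 374), the bottle at (158, 305) and the jar at (242, 282). The scene view agrees: the handle points at the robot's right side and the bowl and ladle are far away. Next I'll bring the wrist camera over the handle.

```bash
cat >> h.py <<'E'
def go(pos,rpy=None):
    s=robot.observe(); R0=Ro.from_euler('xyz',s['tool_rot']); 
    d=R0.inv().apply(np.array(pos)-s['tool_pos'])/.75
    r=np.zeros(3) if rpy is None else (R0.inv()*Ro.from_euler('xyz',rpy)).as_rotvec()/(np.pi/4)
    print('xyz',np.round(d,4),'r',np.round(r,3))
E
python3 - <<'E'
from h import *
print(np.round(camera_params('wrist')['hand_eye'],3), camera_params('wrist')['fx'])
go([.59,-.24,.36],[np.pi,0,-.28])
for n in ['top','scene']:
    f=np.load(n+'.npz'); W=f['W'].reshape(-1,3); ok=f['d'].ravel()>0
    m=ok&(W[:,2]>.09)&(W[:,2]<.125)&(np.hypot(W[:,0]-.655,W[:,1]-.01)<.125)
    (c,r)=cv2.minEnclosingCircle(W[m&(np.hypot(W[:,0]-.655,W[:,1]-.01)<.098)][:,:2].astype(np.float32)); print(n,c,r)
E
```

```text
[[ 0.    -0.953 -0.304  0.082]
 [ 1.     0.    -0.001  0.001]
 [ 0.001 -0.304  0.953 -0.158]
 [ 0.     0.     0.     1.   ]] 335.84662885713396
xyz [ 0.6911 -0.2064 -0.1777] r [ 0.    -0.     0.654]
top (0.6544361710548401, 0.010087244212627411) 0.09802952408790588
scene (0.6552745699882507, 0.010104989632964134) 0.09779055416584015
```

Emit:
step_arm(
  steps=[
    {"x": 0.2, "y": -0.06, "z": -0.178, "rz": 0.2, "claw": 1},
    {"x": 0.2, "y": -0.06, "z": -0.178, "rz": 0.2, "claw": 1},
    {"x": 0.2, "y": -0.06, "z": -0.178, "rz": 0.2, "claw": 1},
    {"x": 0.2, "y": -0.06, "z": -0.178, "rz": 0.2, "claw": 1},
    {"x": 0.2, "y": -0.06, "z": -0.178, "rz": 0.2, "claw": 1},
    {"x": 0.691, "y": -0.206, "z": -0.178, "rz": 0.654, "claw": -0.4},
    {"x": 0.691, "y": -0.206, "z": -0.178, "rz": 0.654, "claw": -0.4},
    {"x": 0.691, "y": -0.206, "z": -0.178, "rz": 0.654, "claw": -0.4},
    {"x": 0.691, "y": -0.206, "z": -0.178, "rz": 0.654, "claw": -0.4},
    {"x": 0.691, "y": -0.206, "z": -0.178, "rz": 0.654, "claw": -0.4},
    {"x": 0.691, "y": -0.206, "z": -0.178, "rz": 0.654, "claw": -0.4},
    {"x": 0.691, "y": -0.206, "z": -0.178, "rz": 0.654, "claw": -0.4},
  ],
)

```text
$.steps[0]: bad value
```

Emit:
step_arm(
  steps=[
    {"x": 0.15, "claw": -0.4},
    {"x": 0.15, "claw": -0.4},
    {"x": 0.15, "claw": -0.4},
  ],
)

```text
$.steps[0]: bad value
```

```bash
python3 - <<'E'
from h import *
s=robot.observe(); print(s['time'],np.round(s['tool_pos'],3),np.round(s['tool_rot'],3),s['opening'])
p,R,t=cam('wrist'); im,d=read_camera('wrist'); W=cloud(d,p,R,t); np.savez('w1.npz',im=im,d=d,W=W,R=R,t=t); cv2.imwrite('pics/w1.png',im)
for q,z in [('handle_end',.098),('socket_mouth',.112),('lock_plug',.098),('plug_loop',.107),('plug_tip',.112),('lid_tab',.1035),('oil_bottle',0),('salt_jar',0),('spoon_rest',0)]:
    l=nets.landmark_of('wrist',q)
    if l: print(q,round(l[0]['conf'],2),np.round(l[0]['pixel']),np.round(ray_z(l[0]['pixel'],z,p,R,t),4))
E
```

```text
1.3 [ 0.122 -0.511  0.227] [3.141 0.    0.234] 0.0921588780865333
```

View pics/w1.png

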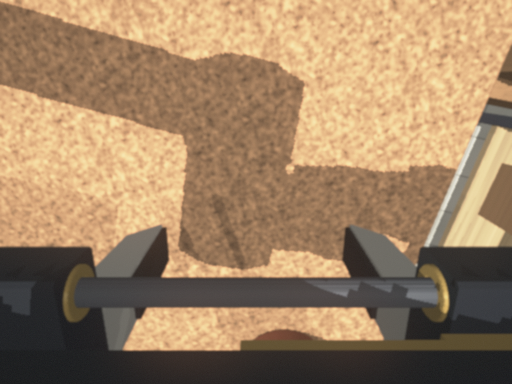

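This picture shows only the counter and the fingers, because the move was refused. It probably needs every key in each row.

Emit:
step_arm(
  steps=[
    {"x": 0.2, "y": -0.06, "z": -0.178, "rx": 0, "ry": 0, "rz": 0.2, "claw": 1},
    {"x": 0.2, "y": -0.06, "z": -0.178, "rx": 0, "ry": 0, "rz": 0.2, "claw": 1},
    {"x": 0.2, "y": -0.06, "z": -0.178, "rx": 0, "ry": 0, "rz": 0.2, "claw": 1},
    {"x": 0.2, "y": -0.06, "z": -0.178, "rx": 0, "ry": 0, "rz": 0.2, "claw": 1},
    {"x": 0.691, "y": -0.206, "z": -0.178, "rx": 0, "ry": 0, "rz": 0.654, "claw": -0.4},
    {"x": 0.691, "y": -0.206, "z": -0.178, "rx": 0, "ry": 0, "rz": 0.654, "claw": -0.4},
    {"x": 0.691, "y": -0.206, "z": -0.178, "rx": 0, "ry": 0, "rz": 0.654, "claw": -0.4},
    {"x": 0.691, "y": -0.206, "z": -0.178, "rx": 0, "ry": 0, "rz": 0.654, "claw": -0.4},
    {"x": 0.691, "y": -0.206, "z": -0.178, "rx": 0, "ry": 0, "rz": 0.654, "claw": -0.4},
    {"x": 0.691, "y": -0.206, "z": -0.178, "rx": 0, "ry": 0, "rz": 0.654, "claw": -0.4},
    {"x": 0.691, "y": -0.206, "z": -0.178, "rx": 0, "ry": 0, "rz": 0.654, "claw": -0.4},
    {"x": 0.691, "y": -0.206, "z": -0.178, "rx": 0, "ry": 0, "rz": 0.654, "claw": -0.4},
  ],
)

```text
time: 2.8
tool_pos: [0.5085, -0.287, 0.3546]
tool_rot: [3.141, -0.0, -0.28]
contact_force: [1.0, -1.0, 1.0]
opening: 0.0433
grip_force: 0.0
```

Emit:
step_arm(
  steps=[
    {"x": 0.086, "y": -0.09, "z": -0.008, "rx": 0, "ry": 0, "rz": 0, "claw": -0.4},
    {"x": 0.086, "y": -0.09, "z": -0.008, "rx": 0, "ry": 0, "rz": 0, "claw": -0.4},
    {"x": 0.086, "y": -0.09, "z": -0.008, "rx": 0, "ry": 0, "rz": 0, "claw": -0.4},
    {"x": 0.086, "y": -0.09, "z": -0.008, "rx": 0, "ry": 0, "rz": 0, "claw": -0.4},
    {"x": 0.086, "y": -0.09, "z": -0.008, "rx": 0, "ry": 0, "rz": 0, "claw": -0.4},
  ],
)

```text
time: 3.22
tool_pos: [0.5877, -0.2411, 0.3596]
tool_rot: [3.141, 0.001, -0.279]
contact_force: [-0.9, -0.7, -0.2]
opening: 0.0274
grip_force: 0.0
```

```bash
python3 - <<'E'
from h import *
s=robot.observe(); print(s['time'],np.round(s['tool_pos'],4),np.round(s['tool_rot'],3),s['opening'])
p,R,t=cam('wrist'); im,d=read_camera('wrist'); W=cloud(d,p,R,t); np.savez('w1.npz',im=im,d=d,W=W,R=R,t=t); cv2.imwrite('pics/w2.png',im)
for q,z in [('handle_end',.098),('socket_mouth',.112),('lock_plug',.098),('plug_loop',.107),('plug_tip',.112),('lid_tab',.1035),('oil_bottle',0),('salt_jar',0),('spoon_rest',0)]:
    l=nets.landmark_of('wrist',q)
    if l: print(q,round(l[0]['conf'],2),np.round(l[0]['pixel']),np.round(ray_z(l[0]['pixel'],z,p,R,t),4))
E
```

```text
3.2167 [ 0.5877 -0.2411  0.3596] [ 3.141e+00  1.000e-03 -2.790e-01] 0.027357796154763872
handle_end 0.76 [149. 252.] [ 0.5851 -0.236   0.098 ]
socket_mouth 0.98 [146. 166.] [ 0.6193 -0.1375  0.112 ]
lock_plug 0.78 [148. 180.] [ 0.6102 -0.1492  0.098 ]
plug_tip 0.89 [148. 126.] [ 0.6308 -0.0887  0.112 ]
lid_tab 0.72 [146. 180.] [ 0.614  -0.1514  0.1035]
oil_bottle 0.8 [ 46. 180.] [ 0.7369 -0.1715  0.    ]
salt_jar 0.62 [149. 166.] [ 0.6022 -0.101   0.    ]
spoon_rest 0.68 [158. 353.] [ 0.5069 -0.3782  0.    ]
```

View pics/w2.png

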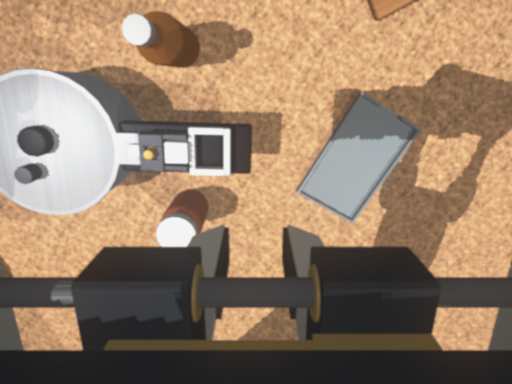

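The wrist view shows the lid tab at about (148, 130), the detent at (155, 148) and the block at (152, 177). The loop covers cols 190–231, rows 128–175, and the handle end is at col 250. The spoon rest corners are near (93,362), (130,417), (219,352) and (190,298).

```bash
python3 - <<'E'
from h import *
f=np.load('w1.npz'); W=f['W']; d=f['d']; im=f['im']
def rect(P):
    (c,wh,a)=cv2.minAreaRect((P[:,:2]*1000).astype(np.float32)); b=cv2.boxPoints((c,wh,a)); 
    e=[b[1]-b[0],b[2]-b[1]]; e=max(e,key=lambda v:v@v); ang=np.degrees(np.arctan2(e[1],e[0]))%180
    return np.round(c,1),np.round(wh,1),round(float(ang),2)
reg=np.zeros(d.shape,bool); reg[115:185,185:256]=1
for lo,hi in [(.09,.103),(.108,.119)]:
    m=reg&(W[...,2]>lo)&(W[...,2]<hi); P=W[m]; print(lo,m.sum(),np.median(P[:,2]),rect(P))
reg[:]=0; reg[125:180,160:192]=1
for lo,hi in [(.1205,.126),(.126,.132)]:
    m=reg&(W[...,2]>lo)&(W[...,2]<hi); P=W[m]; print('blk',lo,m.sum(),np.median(P[:,2]),rect(P))
# along loop row: transitions
row=W[150,185:256]; print(np.round(row[::2]*1000).astype(int).tolist())
col=W[118:182,210]; print(np.round(col[::2]*1000).astype(int).tolist())
for q in ['spoon_rest','oil_bottle','salt_jar']:
    l=nets.masks_of('wrist',q)
    if l:
        m=l[0]['region']&(d>0); 
        print(q,l[0]['conf'],m.sum(),np.median(W[m][:,2]))
        if q=='spoon_rest': m=cv2.erode(m.astype(np.uint8),np.ones((2,2)))>0; print(rect(W[m]))
        else: P=W[m&(W[...,2]>W[m][:,2].max()-.01)]; print(P.mean(0))
E
```

```text
0.09 2170 0.09755532533314426 (array([ 596.7, -194.7]), array([84.1, 64.3]), 71.27)
0.108 976 0.1132929169457304 (array([ 599.4, -183.6]), array([55.1, 58.5]), 162.32)
blk 0.1205 811 0.12370790212311239 (array([ 611.1, -147.5]), array([32.7, 45.2]), 159.59)
blk 0.126 86 0.12690329551976565 (array([ 613. , -140.4]), array([17.7, 43.6]), 159.05)
[[610, -161, 122], [609, -163, 122], [607, -163, 114], [607, -165, 114], [606, -168, 114], [604, -167, 103], [602, -169, 98], [602, -171, 98], [601, -174, 99], [600, -176, 97], [600, -179, 98], [599, -181, 97], [598, -184, 98], [598, -186, 99], [597, -188, 98], [596, -191, 99], [595, -193, 98], [595, -196, 98], [594, -198, 97], [593, -201, 98], [595, -205, 112], [595, -208, 113], [594, -210, 111], [591, -210, 98], [590, -213, 98], [589, -215, 98], [588, -218, 98], [587, -220, 96], [587, -222, 97], [586, -225, 97], [586, -227, 98], [585, -230, 98], [584, -232, 97], [582, -234, 90], [563, -231, -1], [562, -234, 0]]
[[629, -182, 1], [626, -181, 0], [623, -180, 0], [629, -194, 94], [626, -194, 96], [626, -196, 113], [624, -195, 113], [621, -195, 114], [617, -191, 98], [615, -190, 98], [612, -190, 98], [610, -189, 98], [607, -188, 97], [605, -187, 97], [603, -186, 98], [600, -185, 98], [598, -185, 98], [595, -184, 96], [593, -183, 98], [590, -182, 97], [588, -181, 97], [585, -181, 98], [583, -180, 98], [580, -179, 98], [578, -178, 98], [578, -180, 110], [576, -179, 112], [574, -179, 113], [572, -178, 114], [541, -153, 0], [538, -151, -1], [535, -150, -1]]
spoon_rest 0.21 1673 0.11386415144743516
(array([ 611.8, -163.6]), array([121.4,  85.2]), 44.22)
oil_bottle 0.7 3145 0.13052565683505443
[ 0.73469667 -0.17392595  0.18932968]
salt_jar 0.85 2101 0.09551755785950013
[ 0.60551551 -0.2154727   0.3716689 ]
```

```bash
python3 - <<'E'
from h import *
f=np.load('w1.npz'); W=f['W']; d=f['d']
th=np.radians(73); u=np.array([np.cos(th),np.sin(th)]); v=np.array([-u[1],u[0]])
def edges(m,name,x0,x1):
    P=W[m][:,:2]*1000; X=P@u; Y=P@v; xs=np.arange(x0,x1,3.); lo=[];hi=[];c=[]
    for a in xs:
        k=(X>=a)&(X<a+3)
        if k.sum()>8: lo.append(Y[k].min());hi.append(Y[k].max());c.append(a+1.5)
    a,b=np.polyfit(c,lo,1),np.polyfit(c,hi,1)
    print(name,'yaw',73+np.degrees(a[0]),73+np.degrees(b[0]),'width',np.mean(np.array(hi)-lo),'mid at',np.mean(c),np.mean((np.array(hi)+lo)/2), 'X range',np.percentile(X,[.5,99.5]))
z=W[...,2]; reg=np.zeros(d.shape,bool); reg[110:190,120:260]=1
C=np.array([655,10]); print('centre in uv',C@u,C@v)
P=W[reg&(z>.09)&(z<.103)][:,:2]*1000
end=(P@u).min(); print('end',end)
edges(reg&(z>.094)&(z<.103),'handle',end+3,end+80)
edges(reg&(z>.109)&(z<.118)&(W[...,:2]@u*1000<end+70),'loop',end+28,end+70)
# window: handle-level points inside loop
m=reg&(z>.09)&(z<.103); Q=W[m][:,:2]*1000; X=Q@u-end; Y=Q@v-C@v
k=(X>27)&(X<80); print(np.histogram(X[k&(abs(Y-np.median(Y))<12)],np.arange(20,80,3)))
E
```

```text
centre in uv 201.06651415302292 -623.4558981085609
end -53.806807759199366
handle yaw 72.43492396810659 59.25699093446842 width 52.890342629167485 mid at -12.681807759199367 -632.0022804326471 X range [-52.92945757 109.62607208]
loop yaw 72.74693612286782 73.53871973768992 width 57.48638264898638 mid at -4.806807759199363 -627.1228079576714 X range [-27.23472813  16.17367189]
(array([ 0,  0,  0,  0,  0, 48, 39, 37, 52, 36, 43, 46, 36, 51, 36, 41, 47,
        0,  0]), array([20, 23, 26, 29, 32, 35, 38, 41, 44, 47, 50, 53, 56, 59, 62, 65, 68,
       71, 74, 77]))
```

```bash
python3 - <<'E'
from h import *
go([.5928,-.206,.14],[np.pi,0,-.293]); go([.5928,-.206,.101],[np.pi,0,-.293])
E
```

```text
xyz [-0.0063 -0.0475  0.2939] r [ 0.    -0.     0.017]
xyz [-0.0063 -0.0475  0.3459] r [ 0.    -0.     0.017]
```

Emit:
step_arm(
  steps=[
    {"x": -0.0063, "y": -0.0475, "z": 0.03, "rx": 0, "ry": 0, "rz": 0.017, "claw": -0.4},
    {"x": -0.0063, "y": -0.0475, "z": 0.08, "rx": 0, "ry": 0, "rz": 0.017, "claw": -0.4},
    {"x": -0.0063, "y": -0.0475, "z": 0.13, "rx": 0, "ry": 0, "rz": 0.017, "claw": -0.4},
    {"x": -0.0063, "y": -0.0475, "z": 0.18, "rx": 0, "ry": 0, "rz": 0.017, "claw": -0.4},
    {"x": -0.0063, "y": -0.0475, "z": 0.23, "rx": 0, "ry": 0, "rz": 0.017, "claw": -0.4},
    {"x": -0.0063, "y": -0.0475, "z": 0.27, "rx": 0, "ry": 0, "rz": 0.017, "claw": -0.4},
    {"x": -0.0063, "y": -0.0475, "z": 0.27, "rx": 0, "ry": 0, "rz": 0.017, "claw": -0.4},
    {"x": -0.0063, "y": -0.0475, "z": 0.27, "rx": 0, "ry": 0, "rz": 0.017, "claw": -0.4},
    {"x": -0.0063, "y": -0.0475, "z": 0.27, "rx": 0, "ry": 0, "rz": 0.017, "claw": -0.4},
  ],
)

```text
time: 4.62
tool_pos: [0.5941, -0.2064, 0.1601]
tool_rot: [3.141, -0.003, -0.293]
contact_force: [0.6, -0.6, 0.7]
opening: 0.0273
grip_force: 0.0
```

```bash
python3 - <<'E'
from h import *
s=robot.observe(); print(s['time'],np.round(s['tool_pos'],4),np.round(s['tool_rot'],3),s['opening'])
go([.5928,-.206,.1005],[np.pi,0,-.293])
p,R,t=cam('wrist'); im,d=read_camera('wrist'); cv2.imwrite('pics/w3.png',im); W=cloud(d,p,R,t); np.savez('w3.npz',im=im,d=d,W=W,R=R,t=t)
print(np.round(proj([.5928,-.206,.114],p,R,t)))
E
```

```text
4.6167 [ 0.5941 -0.2064  0.1601] [ 3.141e+00 -3.000e-03 -2.930e-01] 0.02730371025842564
xyz [-0.002  -0.0001  0.0795] r [ 0.001 -0.004 -0.   ]
[212. 254.]
```

View pics/w3.png

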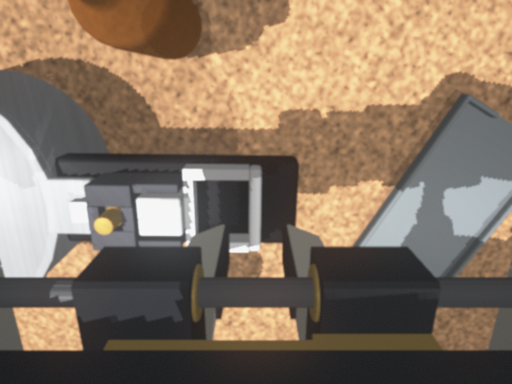

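The loop's outer bar is at col ~255, rows 167–250. It sits midway between the finger faces (225 and 288) and the yaw looks square. I'll descend and grip.

Emit:
step_arm(
  steps=[
    {"x": -0.001, "y": 0, "z": 0.04, "rx": 0, "ry": 0, "rz": 0, "claw": -0.4},
    {"x": -0.001, "y": 0, "z": 0.065, "rx": 0, "ry": 0, "rz": 0, "claw": -0.4},
    {"x": -0.001, "y": 0, "z": 0.079, "rx": 0, "ry": 0, "rz": 0, "claw": -0.4},
    {"x": -0.001, "y": 0, "z": 0.079, "rx": 0, "ry": 0, "rz": 0, "claw": -0.4},
    {"x": -0.001, "y": 0, "z": 0.079, "rx": 0, "ry": 0, "rz": 0, "claw": -0.4},
  ],
)

```text
time: 5.08
tool_pos: [0.5932, -0.2061, 0.1003]
tool_rot: [3.141, -0.003, -0.293]
contact_force: [0.6, 0.2, -0.7]
opening: 0.0275
grip_force: 0.0
```

Emit:
step_arm(
  squeeze=30,
  steps=[
    {"x": 0, "y": 0, "z": 0, "rx": 0, "ry": 0, "rz": 0, "claw": -1},
    {"x": 0, "y": 0, "z": 0, "rx": 0, "ry": 0, "rz": 0, "claw": -1},
    {"x": 0, "y": 0, "z": 0, "rx": 0, "ry": 0, "rz": 0, "claw": -1},
    {"x": 0, "y": 0, "z": 0, "rx": 0, "ry": 0, "rz": 0, "claw": -1},
    {"x": 0, "y": 0, "z": 0, "rx": 0, "ry": 0, "rz": 0, "claw": -1},
  ],
)

```text
time: 5.5
tool_pos: [0.5927, -0.2058, 0.0993]
tool_rot: [3.142, -0.002, -0.293]
contact_force: [-0.1, -0.3, 2.9]
opening: 0.0075
grip_force: 30.0
```

Emit:
step_arm(
  steps=[
    {"x": 0, "y": 0.004, "z": -0.0007, "rx": 0, "ry": 0, "rz": 0, "claw": -1},
    {"x": 0, "y": 0.008, "z": -0.0007, "rx": 0, "ry": 0, "rz": 0, "claw": -1},
    {"x": 0, "y": 0.012, "z": -0.0007, "rx": 0, "ry": 0, "rz": 0, "claw": -1},
    {"x": 0, "y": 0.016, "z": -0.0007, "rx": 0, "ry": 0, "rz": 0, "claw": -1},
    {"x": 0, "y": 0.02, "z": -0.0007, "rx": 0, "ry": 0, "rz": 0, "claw": -1},
  ],
)

```text
time: 5.92
tool_pos: [0.5886, -0.218, 0.0996]
tool_rot: [-3.138, -0.001, -0.293]
contact_force: [2.8, 8.9, 4.1]
opening: 0.0077
grip_force: 30.0
```

Emit:
step_arm(
  steps=[
    {"x": 0, "y": 0.005, "z": 0, "rx": 0, "ry": 0, "rz": 0, "claw": -1},
    {"x": 0, "y": 0.01, "z": 0, "rx": 0, "ry": 0, "rz": 0, "claw": -1},
    {"x": 0, "y": 0.016, "z": 0, "rx": 0, "ry": 0, "rz": 0, "claw": -1},
    {"x": 0, "y": 0.022, "z": 0, "rx": 0, "ry": 0, "rz": 0, "claw": -1},
    {"x": 0, "y": 0.028, "z": 0, "rx": 0, "ry": 0, "rz": 0, "claw": -1},
    {"x": 0, "y": 0.034, "z": 0, "rx": 0, "ry": 0, "rz": 0, "claw": -1},
    {"x": 0, "y": 0.04, "z": 0, "rx": 0, "ry": 0, "rz": 0, "claw": -1},
    {"x": 0, "y": 0.046, "z": 0, "rx": 0, "ry": 0, "rz": 0, "claw": -1},
    {"x": 0, "y": 0.052, "z": 0, "rx": 0, "ry": 0, "rz": 0, "claw": -1},
    {"x": 0, "y": 0.052, "z": 0, "rx": 0, "ry": 0, "rz": 0, "claw": -1},
    {"x": 0, "y": 0.052, "z": 0, "rx": 0, "ry": 0, "rz": 0, "claw": -1},
  ],
)

```text
time: 6.83
tool_pos: [0.5762, -0.2586, 0.0993]
tool_rot: [3.14, -0.0, -0.294]
contact_force: [-1.1, -2.2, 3.6]
opening: 0.0077
grip_force: 30.0
```

```bash
python3 - <<'E'
from h import *
s=robot.observe(); print(s['time'],np.round(s['tool_pos'],4),np.round(s['tool_rot'],3),s['opening'])
im,d=read_camera('wrist'); im2,d2=read_camera('scene')
cv2.imwrite('pics/c4.png',np.hstack([cv2.resize(im,(400,300)),cv2.resize(im2[120:300,120:360],(400,300))]))
E
```

```text
6.8333 [ 0.5762 -0.2586  0.0993] [ 3.14  -0.    -0.294] 0.007702574336702419
```

View pics/c4.png

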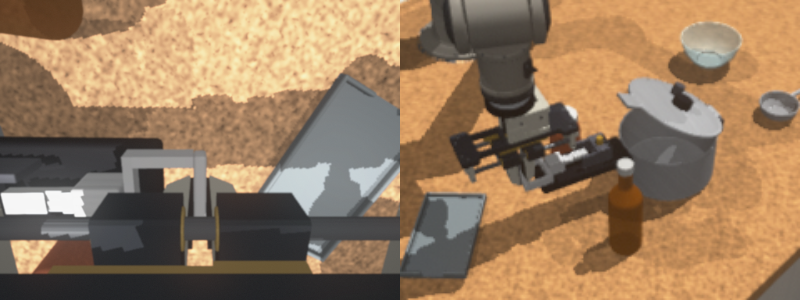

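The lid has sprung ajar and the plug is drawn about 55 mm, resting on the handle. I'll release it, lift, turn 90° and regrip the block.

Emit:
step_arm(
  steps=[
    {"x": 0, "y": 0, "z": 0, "rx": 0, "ry": 0, "rz": 0, "claw": -0.5},
    {"x": 0, "y": 0, "z": 0, "rx": 0, "ry": 0, "rz": 0, "claw": -0.5},
    {"x": 0, "y": 0, "z": 0, "rx": 0, "ry": 0, "rz": 0, "claw": -0.5},
    {"x": 0, "y": 0, "z": -0.03, "rx": 0, "ry": 0, "rz": 0, "claw": -0.5},
    {"x": 0, "y": 0, "z": -0.07, "rx": 0, "ry": 0, "rz": 0, "claw": -0.5},
    {"x": 0, "y": 0, "z": -0.12, "rx": 0, "ry": 0, "rz": -0.1, "claw": 0.3},
    {"x": 0, "y": 0, "z": -0.15, "rx": 0, "ry": 0, "rz": -0.2, "claw": 0.3},
    {"x": 0, "y": 0, "z": -0.15, "rx": 0, "ry": 0, "rz": -0.4, "claw": 0.3},
    {"x": 0, "y": 0, "z": -0.15, "rx": 0, "ry": 0, "rz": -0.55, "claw": 0.3},
    {"x": 0, "y": 0, "z": -0.15, "rx": 0, "ry": 0, "rz": -0.7, "claw": 0.3},
    {"x": 0, "y": 0, "z": -0.15, "rx": 0, "ry": 0, "rz": -0.85, "claw": 0.3},
    {"x": 0, "y": 0, "z": -0.15, "rx": 0, "ry": 0, "rz": -1, "claw": 0.3},
  ],
)

```text
time: 7.93
tool_pos: [0.5765, -0.2569, 0.2112]
tool_rot: [-3.141, 0.0, 0.495]
contact_force: [0.3, 0.2, -0.7]
opening: 0.059
grip_force: 0.0
```

Emit:
step_arm(
  steps=[
    {"x": 0, "y": 0, "z": 0, "rx": 0, "ry": 0, "rz": -0.15, "claw": 0.3},
    {"x": 0, "y": 0, "z": 0, "rx": 0, "ry": 0, "rz": -0.3, "claw": 0.3},
    {"x": 0, "y": 0, "z": 0, "rx": 0, "ry": 0, "rz": -0.45, "claw": 0.3},
    {"x": 0, "y": 0, "z": 0, "rx": 0, "ry": 0, "rz": -0.6, "claw": 0.3},
    {"x": 0, "y": 0, "z": 0, "rx": 0, "ry": 0, "rz": -0.75, "claw": 0.3},
    {"x": 0, "y": 0, "z": 0, "rx": 0, "ry": 0, "rz": -0.9, "claw": 0.3},
    {"x": 0, "y": 0, "z": 0, "rx": 0, "ry": 0, "rz": -1, "claw": 0.3},
    {"x": 0, "y": 0, "z": 0, "rx": 0, "ry": 0, "rz": -1, "claw": 0.3},
    {"x": 0, "y": 0, "z": 0, "rx": 0, "ry": 0, "rz": -1, "claw": 0.3},
  ],
)

```text
time: 8.68
tool_pos: [0.5765, -0.257, 0.2113]
tool_rot: [-3.141, -0.0, 1.272]
contact_force: [0.8, -0.4, 0.6]
opening: 0.0597
grip_force: 0.0
```

```bash
python3 - <<'E'
from h import *
s=robot.observe(); print(s['time'],np.round(s['tool_pos'],4),np.round(s['tool_rot'],3),s['opening'],np.round(s['qpos'],2))
go([.5935,-.2012,.102],[np.pi,0,1.277])
p,R,t=cam('wrist'); im,d=read_camera('wrist'); cv2.imwrite('pics/w5.png',im); W=cloud(d,p,R,t); np.savez('w5.npz',im=im,d=d,W=W,R=R,t=t)
print(np.round(proj([.5935,-.2012,.124],p,R,t)))
im2,d2=read_camera('top'); p,R,t=cam('top'); W=cloud(d2,p,R,t); np.savez('t5.npz',im=im2,d=d2,W=W)
for q in ['lock_plug','spoon_rest']:
  for n in ['wrist','top']:
    l=nets.landmark_of(n,q); p,R,t=cam(n)
    if l: print(n,q,l[0]['conf'],np.round(l[0]['pixel']),ray_z(l[0]['pixel'],.098 if q=='lock_plug' else 0,p,R,t))
E
```

```text
8.6833 [ 0.5765 -0.257   0.2113] [-3.141 -0.     1.272] 0.059658064445337416 [-0.54  0.55  1.23  0.    1.36 -0.24]
xyz [ 7.770e-02 -1.000e-04  1.457e-01] r [-0.001 -0.    -0.006]
[112. 256.]
wrist lock_plug 0.59 [109. 256.] [ 0.59375063 -0.20176191  0.098     ]
top lock_plug 0.56 [209. 313.] [ 0.5900571  -0.19311267  0.098     ]
wrist spoon_rest 0.87 [262. 231.] [ 0.50656684 -0.3796228   0.        ]
top spoon_rest 0.7 [242. 372.] [ 0.50635753 -0.37928024  0.        ]
```

View pics/w5.png

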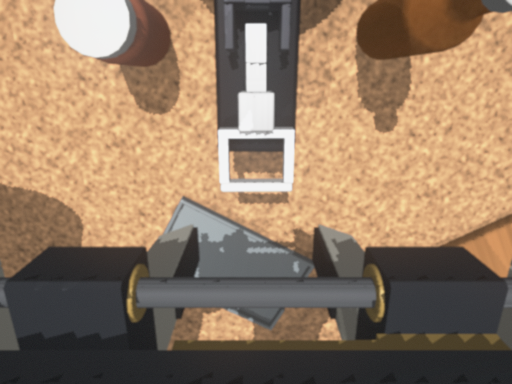

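The plug lies straight on the handle, with its block at (112, 256) exactly as predicted and its tongue clear of the socket. I'll move over and grip the block.

Emit:
step_arm(
  steps=[
    {"x": 0.04, "y": 0, "z": 0, "rx": 0, "ry": 0, "rz": -0.006, "claw": 0.3},
    {"x": 0.078, "y": 0, "z": 0.02, "rx": 0, "ry": 0, "rz": -0.006, "claw": 0.3},
    {"x": 0.078, "y": 0, "z": 0.05, "rx": 0, "ry": 0, "rz": -0.006, "claw": 0.3},
    {"x": 0.078, "y": 0, "z": 0.09, "rx": 0, "ry": 0, "rz": -0.006, "claw": 0.3},
    {"x": 0.078, "y": 0, "z": 0.12, "rx": 0, "ry": 0, "rz": -0.006, "claw": 0.3},
    {"x": 0.078, "y": 0, "z": 0.145, "rx": 0, "ry": 0, "rz": -0.006, "claw": 0.3},
    {"x": 0.078, "y": 0, "z": 0.145, "rx": 0, "ry": 0, "rz": -0.006, "claw": 0.3},
    {"x": 0.078, "y": 0, "z": 0.145, "rx": 0, "ry": 0, "rz": -0.006, "claw": 0.3},
  ],
)

```text
time: 9.65
tool_pos: [0.5934, -0.2013, 0.1024]
tool_rot: [-3.14, -0.0, 1.279]
contact_force: [0.1, 0.5, 1.3]
opening: 0.0596
grip_force: 0.0
```

Emit:
step_arm(
  squeeze=35,
  steps=[
    {"x": 0, "y": 0, "z": 0, "rx": 0, "ry": 0, "rz": 0, "claw": -1},
    {"x": 0, "y": 0, "z": 0, "rx": 0, "ry": 0, "rz": 0, "claw": -1},
    {"x": 0, "y": 0, "z": 0, "rx": 0, "ry": 0, "rz": 0, "claw": -1},
    {"x": 0, "y": 0, "z": 0, "rx": 0, "ry": 0, "rz": 0, "claw": -1},
    {"x": 0, "y": 0, "z": 0, "rx": 0, "ry": 0, "rz": 0, "claw": -1},
    {"x": 0, "y": 0, "z": 0, "rx": 0, "ry": 0, "rz": 0, "claw": -1},
    {"x": 0, "y": 0, "z": 0, "rx": 0, "ry": 0, "rz": 0, "claw": -1},
  ],
)

```text
time: 10.23
tool_pos: [0.5937, -0.2014, 0.1032]
tool_rot: [3.141, 0.0, 1.279]
contact_force: [-0.2, -0.2, 1.8]
opening: 0.0258
grip_force: 35.0
```

```bash
python3 - <<'E'
from h import *
f=np.load('w1.npz'); p=camera_params('wrist'); R,t=f['R'],f['t']
for c in [(93,362),(130,417),(219,352),(190,298)]: print(np.round(ray_z(c,.012,p,R,t),4))
im=f['im']; g=im[80:232,285:430].astype(int); W=f['W'][80:232,285:430]
# grey/bluish tray: blue >= red ; counter is brown
m=((g[...,0]>=g[...,2]-5)).astype(np.uint8); m=cv2.morphologyEx(m,cv2.MORPH_OPEN,np.ones((3,3)))
n,lab,st,_=cv2.connectedComponentsWithStats(m); k=1+np.argmax(st[1:,4]); 
c=cv2.findContours((lab==k).astype(np.uint8),cv2.RETR_EXTERNAL,cv2.CHAIN_APPROX_NONE)[0][0][:,0]
P=np.array([ray_z((y+80,x+285),.01,p,R,t)[:2] for x,y in c])*1000
ctr,wh,a=cv2.minAreaRect(P.astype(np.float32)); print(ctr,wh,a,cv2.boxPoints((ctr,wh,a)).round(1).tolist())
E
```

```text
[ 0.603  -0.4071  0.012 ]
[ 0.5273 -0.4767  0.012 ]
[ 0.4111 -0.3553  0.012 ]
[ 0.4839 -0.2824  0.012 ]
(504.4655456542969, -380.69073486328125) (109.86300659179688, 177.05784606933594) 44.11161804199219 [[403.3999938964844, -355.3999938964844], [526.5999755859375, -482.5], [605.5, -406.0], [482.29998779296875, -278.8999938964844]]
```

Emit:
step_arm(
  steps=[
    {"x": 0, "y": 0, "z": -0.02, "rx": 0, "ry": 0, "rz": 0, "claw": -1},
    {"x": 0, "y": 0, "z": -0.05, "rx": 0, "ry": 0, "rz": 0, "claw": -1},
    {"x": 0, "y": 0, "z": -0.09, "rx": 0, "ry": 0, "rz": 0, "claw": -1},
    {"x": 0, "y": 0, "z": -0.13, "rx": 0, "ry": 0, "rz": 0, "claw": -1},
    {"x": 0, "y": 0, "z": -0.13, "rx": 0, "ry": 0, "rz": 0, "claw": -1},
  ],
)

```text
time: 10.65
tool_pos: [0.5961, -0.2025, 0.207]
tool_rot: [3.131, 0.002, 1.279]
contact_force: [0.8, -0.8, -0.5]
opening: 0.0258
grip_force: 35.0
```

```bash
python3 - <<'E'
from h import *
s=robot.observe(); print(s['time'],np.round(s['tool_pos'],4),np.round(s['tool_rot'],3),s['opening'],s['grip_force'],np.round(s['qpos'],2))
go([.503,-.379,.15],[np.pi,0,2.34])
E
```

```text
10.65 [ 0.5961 -0.2025  0.207 ] [3.131e+00 2.000e-03 1.279e+00] 0.025772272167346403 34.99846637248993 [-0.45  0.54  1.25 -0.    1.33 -0.16]
xyz [-0.2609 -0.0521  0.0759] r [ 0.011  0.009 -1.351]
```

Emit:
step_arm(
  steps=[
    {"x": -0.05, "y": -0.01, "z": 0, "rx": 0, "ry": 0, "rz": -0.08, "claw": -1},
    {"x": -0.1, "y": -0.02, "z": 0, "rx": 0, "ry": 0, "rz": -0.2, "claw": -1},
    {"x": -0.14, "y": -0.03, "z": 0.01, "rx": 0, "ry": 0, "rz": -0.32, "claw": -1},
    {"x": -0.18, "y": -0.036, "z": 0.02, "rx": 0, "ry": 0, "rz": -0.46, "claw": -1},
    {"x": -0.22, "y": -0.044, "z": 0.04, "rx": 0, "ry": 0, "rz": -0.6, "claw": -1},
    {"x": -0.26, "y": -0.052, "z": 0.06, "rx": 0, "ry": 0, "rz": -0.72, "claw": -1},
    {"x": -0.26, "y": -0.052, "z": 0.076, "rx": 0, "ry": 0, "rz": -0.85, "claw": -1},
    {"x": -0.26, "y": -0.052, "z": 0.076, "rx": 0, "ry": 0, "rz": -0.95, "claw": -1},
    {"x": -0.26, "y": -0.052, "z": 0.076, "rx": 0, "ry": 0, "rz": -0.95, "claw": -1},
  ],
)

```text
time: 11.4
tool_pos: [0.4991, -0.3771, 0.1417]
tool_rot: [-3.141, -0.003, 2.026]
contact_force: [0.4, 0.9, 0.1]
opening: 0.0259
grip_force: 35.0
```

```bash
python3 - <<'E'
from h import *
s=robot.observe(); print(s['time'],np.round(s['tool_pos'],4),np.round(s['tool_rot'],3),s['opening'],s['grip_force'],np.round(s['qpos'],2))
go([.503,-.379,.06],[np.pi,0,2.34])
E
```

```text
11.4 [ 0.4991 -0.3771  0.1417] [-3.141e+00 -3.000e-03  2.026e+00] 0.025926876663254602 34.997225403785706 [-0.77  0.6   1.34  0.    1.2  -1.23]
xyz [-0.0049  0.0036  0.1089] r [-0.001 -0.004 -0.399]
```

Emit:
step_arm(
  steps=[
    {"x": -0.005, "y": 0.003, "z": 0.02, "rx": 0, "ry": 0, "rz": -0.13, "claw": -1},
    {"x": -0.005, "y": 0.003, "z": 0.05, "rx": 0, "ry": 0, "rz": -0.26, "claw": -1},
    {"x": -0.005, "y": 0.003, "z": 0.08, "rx": 0, "ry": 0, "rz": -0.4, "claw": -1},
    {"x": -0.005, "y": 0.003, "z": 0.109, "rx": 0, "ry": 0, "rz": -0.4, "claw": -1},
    {"x": -0.005, "y": 0.003, "z": 0.109, "rx": 0, "ry": 0, "rz": -0.4, "claw": -1},
    {"x": -0.005, "y": 0.003, "z": 0.109, "rx": 0, "ry": 0, "rz": -0.4, "claw": -1},
  ],
)

```text
time: 11.9
tool_pos: [0.5037, -0.3787, 0.0611]
tool_rot: [-3.141, -0.002, 2.337]
contact_force: [-0.1, 0.3, -0.3]
opening: 0.0257
grip_force: 35.0
```

```bash
python3 - <<'E'
from h import *
s=robot.observe(); print(s['time'],np.round(s['tool_pos'],4),np.round(s['tool_rot'],3),s['opening'],s['grip_force'],np.round(s['qpos'],2))
go([.503,-.379,.0095],[np.pi,0,2.34])
p,R,t=cam('wrist'); im,d=read_camera('wrist'); im2,_=read_camera('scene')
cv2.imwrite('pics/c6.png',np.hstack([cv2.resize(im,(400,300)),cv2.resize(im2[200:320,80:240],(400,300))]))
E
```

```text
11.9 [ 0.5037 -0.3787  0.0611] [-3.141e+00 -2.000e-03  2.337e+00] 0.025712141928229477 34.99838054180145 [-0.77  0.69  1.41 -0.    1.04 -1.53]
xyz [ 0.0001 -0.0009  0.0688] r [-0.    -0.003 -0.003]
```

View pics/c6.png

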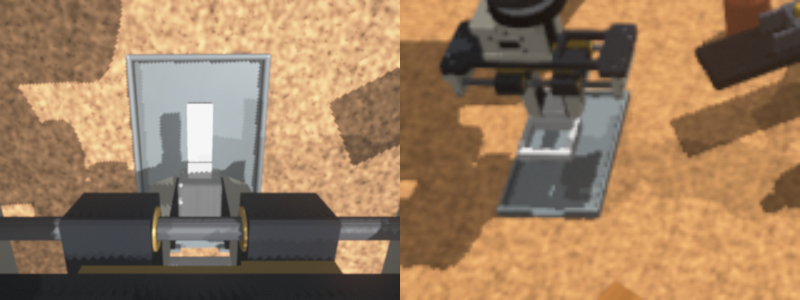

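The plug is aligned with the tray's long axis and centred over it, with the tongue at (103–175, 200) in the left half. I'll lower it.

Emit:
step_arm(
  steps=[
    {"x": 0, "y": 0, "z": 0.03, "rx": 0, "ry": 0, "rz": 0, "claw": -1},
    {"x": 0, "y": 0, "z": 0.05, "rx": 0, "ry": 0, "rz": 0, "claw": -1},
    {"x": 0, "y": 0, "z": 0.06, "rx": 0, "ry": 0, "rz": 0, "claw": -1},
    {"x": 0, "y": 0, "z": 0.065, "rx": 0, "ry": 0, "rz": 0, "claw": -1},
    {"x": 0, "y": 0, "z": 0.0685, "rx": 0, "ry": 0, "rz": 0, "claw": -1},
    {"x": 0, "y": 0, "z": 0.0685, "rx": 0, "ry": 0, "rz": 0, "claw": -1},
    {"x": 0, "y": 0, "z": 0.0685, "rx": 0, "ry": 0, "rz": 0, "claw": -1},
  ],
)

```text
time: 12.58
tool_pos: [0.5043, -0.3798, 0.0113]
tool_rot: [-3.142, 0.002, 2.339]
contact_force: [0.9, 0.2, -1.0]
opening: 0.0262
grip_force: 35.0
```

Emit:
step_arm(
  steps=[
    {"x": 0, "y": 0, "z": 0.0015, "rx": 0, "ry": 0, "rz": 0, "claw": -1},
    {"x": 0, "y": 0, "z": 0.0015, "rx": 0, "ry": 0, "rz": 0, "claw": -1},
    {"x": 0, "y": 0, "z": 0.0015, "rx": 0, "ry": 0, "rz": 0, "claw": -1},
  ],
)

```text
time: 12.83
tool_pos: [0.5039, -0.3794, 0.0095]
tool_rot: [-3.142, 0.001, 2.339]
contact_force: [-0.1, -0.2, -0.8]
opening: 0.0256
grip_force: 35.0
```

Emit:
step_arm(
  steps=[
    {"x": 0, "y": 0, "z": 0.001, "rx": 0, "ry": 0, "rz": 0, "claw": -1},
    {"x": 0, "y": 0, "z": 0.001, "rx": 0, "ry": 0, "rz": 0, "claw": -1},
    {"x": 0, "y": 0, "z": 0.001, "rx": 0, "ry": 0, "rz": 0, "claw": -0.3},
    {"x": 0, "y": 0, "z": 0.001, "rx": 0, "ry": 0, "rz": 0, "claw": -0.3},
    {"x": 0, "y": 0, "z": 0.001, "rx": 0, "ry": 0, "rz": 0, "claw": -0.3},
    {"x": 0, "y": 0, "z": 0.001, "rx": 0, "ry": 0, "rz": 0, "claw": -0.3},
    {"x": 0, "y": 0, "z": -0.04, "rx": 0, "ry": 0, "rz": 0, "claw": -0.3},
    {"x": 0, "y": 0, "z": -0.09, "rx": 0, "ry": 0, "rz": 0, "claw": -0.3},
    {"x": 0, "y": 0, "z": -0.15, "rx": 0, "ry": 0, "rz": 0, "claw": -1},
    {"x": 0, "y": 0, "z": -0.2, "rx": 0, "ry": 0, "rz": 0, "claw": -1},
    {"x": 0, "y": 0, "z": -0.25, "rx": 0, "ry": 0, "rz": 0, "claw": -1},
    {"x": 0, "y": 0, "z": -0.25, "rx": 0, "ry": 0, "rz": 0, "claw": -1},
  ],
)

```text
time: 13.83
tool_pos: [0.5065, -0.3818, 0.2058]
tool_rot: [3.141, 0.015, 2.339]
contact_force: [0.2, -0.4, 0.7]
opening: 0.0101
grip_force: 0.0
```

```bash
python3 - <<'E'
from h import *
s=robot.observe(); print(s['time'],np.round(s['tool_pos'],4),np.round(s['tool_rot'],3),s['opening'],np.round(s['qpos'],2))
im,d=read_camera('wrist'); im2,d2=read_camera('scene')
cv2.imwrite('pics/c7.png',np.hstack([cv2.resize(im,(400,300)),cv2.resize(im2[130:310,120:360],(400,300))]))
p,R,t=cam('scene'); W=cloud(d2,p,R,t)
C=np.array([.655,.010]); th=np.radians(73.5); u=np.array([np.cos(th),np.sin(th)]); v=np.array([-u[1],u[0]])
X=(W[...,:2]-C)@u*1000; Y=(W[...,:2]-C)@v*1000; Z=W[...,2]*1000
m=(d2>0)&(abs(Y)<16)&(Z>115)&(X>-130)&(X<100)
for z0 in range(115,260,10):
    k=m&(Z>=z0)&(Z<z0+10)
    if k.sum()>3: print(z0,k.sum(),np.percentile(X[k],[2,50]).round())
l=nets.landmark_of('scene','lid_tab'); print(l[0]['conf'],l[0]['pixel'])
r,c=np.round(l[0]['pixel']).astype(int); print(W[r-2:r+3,c].round(3), X[r-2:r+3,c].round(),Y[r-2:r+3,c].round())
E
```

```text
13.8333 [ 0.5065 -0.3818  0.2058] [3.141 0.015 2.339] 0.010129665755016306 [-0.77  0.55  1.24 -0.    1.33 -1.54]
115 7 [-104.   81.]
125 29 [-129. -122.]
135 9 [-100.   60.]
155 5 [14. 19.]
165 38 [-4.  7.]
175 51 [-23.  -8.]
185 46 [-51. -37.]
195 39 [-72. -61.]
205 37 [-89. -84.]Traceback (most recent call last):
  File "<stdin>", line 12, in <module>
IndexError: list index out of range
```

View pics/c7.png

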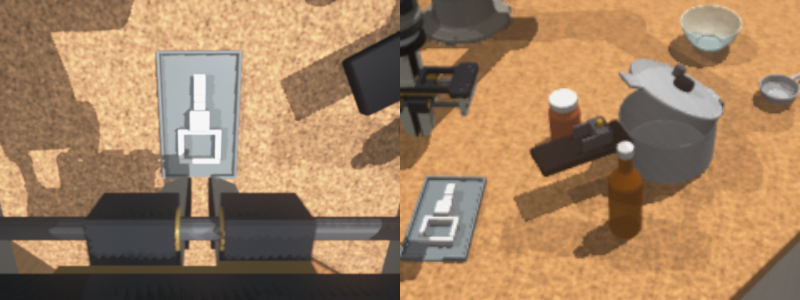

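The plug lies flat inside the tray, with its tongue at (75–130, 200) and loop at (145, 200) in the left half. The lid stands ajar at about 0.5 rad, and the bottle and jar haven't moved. Next is the lid approach.

```bash
python3 - <<'E'
from h import *
th=np.radians(73.5); u=np.array([np.cos(th),np.sin(th)]); S=np.array([.655,.010])+u*-.150; print(S)
go([*S,.25],[np.pi,0,th]); 
E
```

```text
[ 0.6123977  -0.13382296]
xyz [ 0.1344  0.3316 -0.0714] r [0.    0.    1.345]
```

Emit:
step_arm(
  steps=[
    {"x": 0, "y": 0, "z": -0.04, "rx": 0, "ry": 0, "rz": 0.1, "claw": -1},
    {"x": 0, "y": 0.03, "z": -0.071, "rx": 0, "ry": 0, "rz": 0.25, "claw": -1},
    {"x": 0.02, "y": 0.07, "z": -0.071, "rx": 0, "ry": 0, "rz": 0.4, "claw": -1},
    {"x": 0.04, "y": 0.11, "z": -0.071, "rx": 0, "ry": 0, "rz": 0.55, "claw": -1},
    {"x": 0.06, "y": 0.15, "z": -0.071, "rx": 0, "ry": 0, "rz": 0.7, "claw": -1},
    {"x": 0.08, "y": 0.19, "z": -0.071, "rx": 0, "ry": 0, "rz": 0.85, "claw": -1},
    {"x": 0.09, "y": 0.23, "z": -0.071, "rx": 0, "ry": 0, "rz": 1, "claw": -1},
    {"x": 0.09, "y": 0.23, "z": -0.071, "rx": 0, "ry": 0, "rz": 1, "claw": -1},
    {"x": 0.09, "y": 0.23, "z": -0.071, "rx": 0, "ry": 0, "rz": 1, "claw": -1},
  ],
)

```text
time: 14.73
tool_pos: [0.581, -0.2091, 0.2477]
tool_rot: [-3.138, -0.001, 1.558]
contact_force: [-0.1, -0.5, -1.0]
opening: 0.0006
grip_force: 0.0
```

```bash
python3 - <<'E'
from h import *
th=np.radians(73.5); u=np.array([np.cos(th),np.sin(th)]); S=np.array([.655,.010])+u*-.150
go([*S,.25],[np.pi,0,th]); go([*S,.185],[np.pi,0,th])
E
```

```text
xyz [ 0.1008  0.0406 -0.0031] r [-0.005 -0.001  0.35 ]
xyz [0.1007 0.0409 0.0835] r [-0.005 -0.001  0.35 ]
```

Emit:
step_arm(
  steps=[
    {"x": 0.03, "y": 0.015, "z": 0, "rx": 0, "ry": 0, "rz": 0.14, "claw": -1},
    {"x": 0.07, "y": 0.03, "z": 0, "rx": 0, "ry": 0, "rz": 0.28, "claw": -1},
    {"x": 0.1, "y": 0.041, "z": 0.01, "rx": 0, "ry": 0, "rz": 0.35, "claw": -1},
    {"x": 0.1, "y": 0.041, "z": 0.04, "rx": 0, "ry": 0, "rz": 0.35, "claw": -1},
    {"x": 0.1, "y": 0.041, "z": 0.07, "rx": 0, "ry": 0, "rz": 0.35, "claw": -1},
    {"x": 0.1, "y": 0.041, "z": 0.0835, "rx": 0, "ry": 0, "rz": 0.35, "claw": -1},
    {"x": 0.1, "y": 0.041, "z": 0.0835, "rx": 0, "ry": 0, "rz": 0.35, "claw": -1},
    {"x": 0.1, "y": 0.041, "z": 0.0835, "rx": 0, "ry": 0, "rz": 0.35, "claw": -1},
  ],
)

```text
time: 15.4
tool_pos: [0.6125, -0.1374, 0.1866]
tool_rot: [-3.14, 0.0, 1.278]
contact_force: [0.2, -0.2, 0.5]
opening: 0.0004
grip_force: 0.0
```

```bash
python3 - <<'E'
from h import *
th=np.radians(73.5); u=np.array([np.cos(th),np.sin(th)]); v=np.array([-u[1],u[0]])
s=robot.observe(); q=s['tool_pos'][:2]-np.array([.655,.010]); xf=q@u; z=s['tool_pos'][2]; print('cooker x,y,z',xf,q@v,z,s['tool_rot'])
for a in np.arange(.45,1.45,.05):
    X=.1-.218*np.cos(a)-.0095; Z=.1+.218*np.sin(a)-.025
    print(round(a,2),'x',round((X-xf)/.75,3),'z',round(-(Z-z)/.75,3))
E
```

```text
cooker x,y,z -0.15340368417706252 -0.0011088652502286478 0.18663206255515977 [-3.13985386e+00  1.63286511e-04  1.27835066e+00]
0.45 x 0.063 z 0.022
0.5 x 0.07 z 0.009
0.55 x 0.077 z -0.003
0.6 x 0.085 z -0.015
0.65 x 0.094 z -0.027
0.7 x 0.103 z -0.038
0.75 x 0.113 z -0.049
0.8 x 0.123 z -0.06
0.85 x 0.133 z -0.07
0.9 x 0.145 z -0.079
0.95 x 0.156 z -0.088
1.0 x 0.168 z -0.096
1.05 x 0.181 z -0.103
1.1 x 0.193 z -0.11
1.15 x 0.206 z -0.116
1.2 x 0.22 z -0.122
1.25 x 0.234 z -0.127
1.3 x 0.247 z -0.131
1.35 x 0.262 z -0.135
1.4 x 0.276 z -0.138
```

Emit:
step_arm(
  steps=[
    {"x": 0.03, "y": 0, "z": 0.009, "rx": 0, "ry": 0, "rz": 0, "claw": -1},
    {"x": 0.055, "y": 0, "z": 0.009, "rx": 0, "ry": 0, "rz": 0, "claw": -1},
    {"x": 0.07, "y": 0, "z": 0.007, "rx": 0, "ry": 0, "rz": 0, "claw": -1},
    {"x": 0.077, "y": 0, "z": -0.003, "rx": 0, "ry": 0, "rz": 0, "claw": -1},
    {"x": 0.085, "y": 0, "z": -0.015, "rx": 0, "ry": 0, "rz": 0, "claw": -1},
    {"x": 0.094, "y": 0, "z": -0.027, "rx": 0, "ry": 0, "rz": 0, "claw": -1},
    {"x": 0.103, "y": 0, "z": -0.038, "rx": 0, "ry": 0, "rz": 0, "claw": -1},
    {"x": 0.113, "y": 0, "z": -0.049, "rx": 0, "ry": 0, "rz": 0, "claw": -1},
    {"x": 0.123, "y": 0, "z": -0.06, "rx": 0, "ry": 0, "rz": 0, "claw": -1},
    {"x": 0.123, "y": 0, "z": -0.06, "rx": 0, "ry": 0, "rz": 0, "claw": -1},
  ],
)

```text
time: 16.23
tool_pos: [0.6406, -0.0461, 0.2345]
tool_rot: [3.138, -0.002, 1.281]
contact_force: [-0.3, 0.1, 0.1]
opening: 0.0005
grip_force: 0.0
```

```bash
python3 - <<'E'
from h import *
th=np.radians(73.5); u=np.array([np.cos(th),np.sin(th)]); v=np.array([-u[1],u[0]])
s=robot.observe(); q=s['tool_pos'][:2]-np.array([.655,.010]); xf=q@u; z=s['tool_pos'][2]; print('cooker x,y,z',xf,q@v,z,s['tool_rot'],s['contact_force'])
im2,d2=read_camera('scene'); cv2.imwrite('pics/c8.png',cv2.resize(im2[90:270,150:390],(720,540)))
p,R,t=cam('scene'); W=cloud(d2,p,R,t)
C=np.array([.655,.010]); X=(W[...,:2]-C)@u*1000; Y=(W[...,:2]-C)@v*1000; Z=W[...,2]*1000
m=(d2>0)&(Y<-30)&(Y>-75)&(Z>125)&(X>-100)&(X<120)
P=np.c_[X[m],Z[m]]; print(len(P),'lid top slope',np.polyfit(P[:,0],P[:,1],1),'theta',-np.arctan(np.polyfit(P[:,0],P[:,1],1)[0]))
for a in np.arange(.8,1.45,.05):
    XX=.1-.218*np.cos(a)-.0095; ZZ=.1+.218*np.sin(a)-.025
    print(round(a,2),'x',round((XX-xf)/.75,3),'z',round(-(ZZ-z)/.75,3))
E
```

```text
cooker x,y,z -0.05783865624928895 -0.0021518800972332515 0.23445250607815027 [ 3.13841017e+00 -1.85742049e-03  1.28059192e+00] [-0.26782748  0.10914613  0.0544606 ]
2266 lid top slope [ -1.27961259 406.85998607] theta 0.9074464694479496
0.8 x -0.005 z 0.004
0.85 x 0.006 z -0.006
0.9 x 0.017 z -0.015
0.95 x 0.029 z -0.024
1.0 x 0.041 z -0.032
1.05 x 0.053 z -0.04
1.1 x 0.066 z -0.046
1.15 x 0.079 z -0.053
1.2 x 0.092 z -0.058
1.25 x 0.106 z -0.063
1.3 x 0.12 z -0.067
1.35 x 0.134 z -0.071
1.4 x 0.148 z -0.074
```

View pics/c8.png

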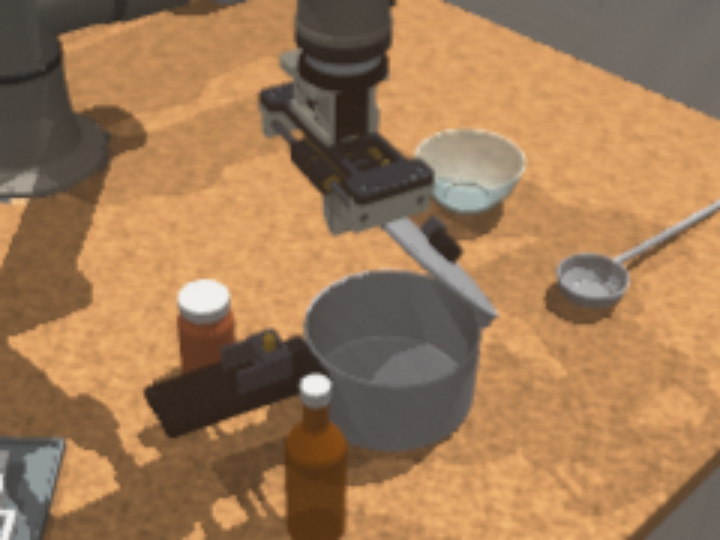

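The lid is up to about 0.85–0.9 rad and resting on the finger. The pot and the other things are undisturbed. I'll keep following the arc.

Emit:
step_arm(
  steps=[
    {"x": 0.017, "y": 0, "z": -0.015, "rx": 0, "ry": 0, "rz": 0, "claw": -1},
    {"x": 0.029, "y": 0, "z": -0.024, "rx": 0, "ry": 0, "rz": 0, "claw": -1},
    {"x": 0.041, "y": 0, "z": -0.032, "rx": 0, "ry": 0, "rz": 0, "claw": -1},
    {"x": 0.053, "y": 0, "z": -0.04, "rx": 0, "ry": 0, "rz": 0, "claw": -1},
    {"x": 0.066, "y": 0, "z": -0.046, "rx": 0, "ry": 0, "rz": 0, "claw": -1},
    {"x": 0.079, "y": 0, "z": -0.053, "rx": 0, "ry": 0, "rz": 0, "claw": -1},
    {"x": 0.092, "y": 0, "z": -0.058, "rx": 0, "ry": 0, "rz": 0, "claw": -1},
    {"x": 0.106, "y": 0, "z": -0.063, "rx": 0, "ry": 0, "rz": 0, "claw": -1},
    {"x": 0.12, "y": 0, "z": -0.067, "rx": 0, "ry": 0, "rz": 0, "claw": -1},
    {"x": 0.134, "y": 0, "z": -0.071, "rx": 0, "ry": 0, "rz": 0, "claw": -1},
    {"x": 0.134, "y": 0, "z": -0.071, "rx": 0, "ry": 0, "rz": 0, "claw": -1},
    {"x": 0.134, "y": 0, "z": -0.071, "rx": 0, "ry": 0, "rz": 0, "claw": -1},
  ],
)

```text
time: 17.28
tool_pos: [0.6685, 0.0491, 0.2852]
tool_rot: [-3.141, 0.0, 1.28]
contact_force: [-0.1, 0.0, -0.1]
opening: 0.0004
grip_force: 0.0
```

```bash
cat > lid.py <<'E'
from h import *
th=np.radians(73.5); u=np.array([np.cos(th),np.sin(th)]); v=np.array([-u[1],u[0]])
s=robot.observe(); q=s['tool_pos'][:2]-np.array([.655,.010]); xf=q@u; z=s['tool_pos'][2]; print(s['time'],'cooker x,y,z',xf,q@v,z,s['contact_force'])
C=np.array([.655,.010])
for n in ['scene','top']:
    im2,d2=read_camera(n); p,R,t=cam(n); W=cloud(d2,p,R,t)
    X=(W[...,:2]-C)@u*1000; Y=(W[...,:2]-C)@v*1000; Z=W[...,2]*1000
    m=(d2>0)&(Y<-20)&(Y>-80)&(Z>130)&(Z<300)&(X>20)&(X<130)
    if m.sum()>30:
        P=np.c_[X[m],Z[m]].astype(np.float32); l=cv2.fitLine(P,cv2.DIST_HUBER,0,.01,.01).ravel(); print(n,m.sum(),'theta',np.arctan2(abs(l[1]),abs(l[0])),l.round(2))
E
python3 lid.py
```

```text
17.2833 cooker x,y,z 0.04128693018962448 -0.0018040090511278776 0.2851889337898965 [-0.08200492  0.02806286 -0.12190144]
scene 438 theta 1.3659575 [ 2.0000e-01 -9.8000e-01  7.6290e+01  2.1239e+02]
```

Emit:
step_arm(
  steps=[
    {"x": 0.005, "y": 0, "z": -0.001, "rx": 0, "ry": 0, "rz": 0, "claw": -1},
    {"x": 0.01, "y": 0, "z": -0.002, "rx": 0, "ry": 0, "rz": 0, "claw": -1},
    {"x": 0.01, "y": 0, "z": -0.002, "rx": 0, "ry": 0, "rz": 0, "claw": -1},
  ],
)

```text
time: 17.63
tool_pos: [0.6707, 0.0557, 0.287]
tool_rot: [3.142, -0.0, 1.279]
contact_force: [0.1, 0.4, 0.9]
opening: 0.0004
grip_force: 0.0
```

Emit:
step_arm(
  steps=[
    {"x": -0.01, "y": 0, "z": 0, "rx": 0, "ry": 0, "rz": 0, "claw": -1},
    {"x": -0.03, "y": 0, "z": 0, "rx": 0, "ry": 0, "rz": 0, "claw": -1},
    {"x": -0.07, "y": 0, "z": 0, "rx": 0, "ry": 0, "rz": 0, "claw": -1},
    {"x": -0.12, "y": 0, "z": 0, "rx": 0, "ry": 0, "rz": 0, "claw": -1},
    {"x": -0.17, "y": 0, "z": 0, "rx": 0, "ry": 0, "rz": 0, "claw": -1},
    {"x": -0.2, "y": 0, "z": 0, "rx": 0, "ry": 0, "rz": 0, "claw": -1},
    {"x": -0.2, "y": 0, "z": 0, "rx": 0, "ry": 0, "rz": 0, "claw": -1},
    {"x": -0.2, "y": 0, "z": 0, "rx": 0, "ry": 0, "rz": 0, "claw": -1},
  ],
)

```text
time: 18.3
tool_pos: [0.6266, -0.0907, 0.2873]
tool_rot: [3.141, 0.0, 1.275]
contact_force: [-0.2, 0.3, -0.8]
opening: 0.0004
grip_force: 0.0
```

```bash
cat >> lid.py <<'E'
for n in ['scene','top']:
    for q in ['lock_plug','plug_mid','spoon_rest','oil_bottle','salt_jar','glass_bowl','ladle']:
        l=nets.landmark_of(n,q); p,R,t=cam(n)
        if l: print(n,q,round(l[0]['conf'],2),np.round(ray_z(l[0]['pixel'],.01 if 'p' in q[:2] or q=='lock_plug' else 0,p,R,t),3))
E
python3 lid.py
```

```text
18.3 cooker x,y,z -0.10463882254167928 -0.0013547635865395515 0.2873020028024059 [-0.22766911  0.2891485  -0.83495303]
scene 453 theta 1.3845506 [ 1.900e-01 -9.800e-01  7.870e+01  2.122e+02]
top 176 theta 1.1940247 [  0.37  -0.93  79.91 254.21]
scene lock_plug 0.8 [ 0.512 -0.374  0.01 ]
scene plug_mid 0.72 [ 0.52 -0.41  0.01]
scene spoon_rest 0.66 [ 0.515 -0.382  0.01 ]
scene oil_bottle 0.76 [ 0.738 -0.174  0.   ]
scene salt_jar 0.6 [ 0.501 -0.115  0.   ]
scene glass_bowl 0.6 [0.488 0.313 0.   ]
scene ladle 0.59 [0.723 0.31  0.   ]
top lock_plug 0.7 [ 0.506 -0.383  0.01 ]
top plug_mid 0.83 [ 0.523 -0.376  0.01 ]
top spoon_rest 0.67 [ 0.509 -0.375  0.01 ]
top salt_jar 0.71 [ 0.502 -0.109  0.   ]
top glass_bowl 0.62 [0.494 0.337 0.   ]
top ladle 0.87 [0.722 0.292 0.   ]
```

Lid angle is about 1.38–1.4 rad and holding, the plug is in the tray, and the other things are where they stood. Handing in.

```bash
python3 -c "
from cell import robot
print(robot.hand_in())"
```

```text
the job is handed in; nothing more can be done
None
```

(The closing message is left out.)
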